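# Fit the spacer ring and hold the spindle lock of a moulder

### The arm

A 6-joint arm with a two-finger parallel gripper is mounted at the origin on the work surface. World frame = base frame: x ahead of the robot, y to its left, z up, the work surface at z = 0. Lengths are in mm, angles in rad, forces in N, time in s.
With the tool pointing down it reaches from about 275 to 1000 mm from the base axis. Payload 8.4 kg.
Tool frame: the origin (TCP) lies at the very end of the fingers, on their centre line; the grasp point (between the pads) lies 19 mm behind it; z points along the fingers, y is the direction in which the jaws open and shut (so a half turn about z gives the same grasp; the last joint's range is limited). The gripper opens to 85 mm and grips with 20 to 120 N. Pads are 22 mm wide; open, the fingers measure 114 mm over their backs; the gripper's body (76 mm by 85 mm) begins 54 mm behind the grasp point. The pads swing forward as they close: fully open they stand 13 mm farther back than shut.
Start: joints at [-1.275, 0.353, 1.633, -0, 1.155, -0.002], TCP at [183.385, -597.493, 211.081] pointing down, gripper open.
Joint ranges: [-2.63, 2.63], [-0.92, 2.1], [0.06, 2.66], [-1.3, 4.44], [0, 2.69], [-3.02, 3.02]. Speed limits (rad/s): [2.22, 2.22, 2.79, 3.14, 3.14, 3.14].

### API

Orientations are given as [roll, pitch, yaw] about the fixed x, y, z axes, in that order (R = Rz(yaw) Ry(pitch) Rx(roll)).
In Python, from rig import r gives the robot as it stands.
- The arm moves only by the tool jog_arm, never from a script. Its argument "moves" is a list of rows, each an object with "grip": the gripper command: -1 is fully open, 1 is shut, values between are in proportion; "translation": the shift along the tool's x, y, z in m, a list of three; "twist": the turn, a rotation vector about the tool's x, y, z in rad, a list of three. In form: [{"grip": grip, "translation": [dx, dy, dz], "twist": [ax, ay, az]}, ...]. A call has 1 to 10 rows; each row shifts and turns the commanded pose from where the row before left it, along the tool's axes as they then stand; what a row does not reach is not made up. A row lasts 1/12 s, in which the tool goes at most 41.7 mm and 7.16 degrees, less where a joint would pass 70% of its speed; a pose out of reach is approached as far as the arm can. A call with a gripper value outside its range is refused whole. The fingers move at their own pace and stop on an object; "squeeze" is the grip in N (left out, the last holds). Time passes only in rows, so rows that do not move let the fingers close. It gives the time, the measured TCP pose, the force and the opening at its end, in the units of the state.
- r.sense(): the state, without advancing time (a new reading comes with each control period).
- r.grab_frame(name): name is "scene" or "top"; returns (picture, depth): 400x640x3 uint8, red, green, blue; 400x640 float32, mm along the optical axis (not along the pixel's ray), 0 where there is no reading.
- r.calibration(name): a dict with "fx", "fy", "cx", "cy" (pixels), "k1" (the pictures are not rectified: a ray, as slopes to the right and down, at radius r is drawn at 1 + k1 r^2 times it, then the intrinsics apply), "R" (3x3) and "t" (3): a world point X has camera coordinates R X + t. Camera axes: x right, y down, z forward; pixel columns grow to the right and rows downward; lengths in mm; the calibration is good to about 2 mm. A picture is of the moment at which its call begins. calibration takes no time and is no camera call.
- r.sign_off(): hands the job in, once; it reports no verdict.
The state is a dict: "clock": time; "qpos": joint angles; "qvel": joint speeds; "joint_efforts": joint torques, N m; "eef_pos": TCP position; "tcp_rot": TCP orientation; "contact_force": force on the tool from outside, world axes, zero at the start; "wrist_torque": the same for the moment, N m; "opening": opening from 0.0 (shut) to 1.0 (fully open).
Only numpy, scipy, OpenCV 4.12 (cv2) and the standard library are available. Lean on these libraries where they do the work, as an engineer would, in place of code of your own. Each camera call takes 0.05 s, during which the arm holds its last target.

### The job

Help me set up the spindle moulder: pick the tallest of the three steel spacer rings off the plywood board, lower it gently over the spindle until it sits flat on the cutter block, and let go of it. Then push the spring-loaded spindle-lock lever at the front of the machine fully down with your gripper and finish while still holding it down, so that I can tighten the nut. Leave the other rings, the nut, the spanner and the rest of the bench as they lie.

Things in the scene. Friction and masses are not known exactly. Their poses are not given: they have to be found in the camera images.
- spacer_tall: the tallest spacer ring, bare steel: 50 mm outside diameter, 32.5 mm bore, 30 mm high, about 0.27 kg. It lies flat on the plywood board. Origin at its centre (15 mm above its underside), z along the bore. Grip it across its outside diameter.
- spacer_mid: another spacer ring, 50 mm outside, 20 mm high, lying flat on the same board; stays there. Origin at its centre.
- spacer_low: another spacer ring, 50 mm outside, 12 mm high, lying flat on the same board; stays there. Origin at its centre.
- board: plywood set-down board, 220 x 200 x 12 mm, fixed on the bench to the right of the machine; the three rings lie on it in any order. Origin under its centre.
- machine: spindle moulder let into the bench, fence removed: cast table 320 mm (x) by 440 mm (y), top 60 mm above the bench, fixed. Origin on the spindle axis at bench height, z up; the table reaches from -130 to +190 mm in its x and -170 to +270 mm in its y; its front edge faces -x, to the robot. The round cutter block is 100 mm across, its two knives stand 5 mm proud.
- spindle_tip (a point): top of the upright spindle, on its axis, 152 mm above the bench. Going down: threaded end 24 mm in diameter to 134 mm, taper to 130 mm, then plain shaft 30 mm in diameter down to the cutter block's flat top at 105 mm. Spindle and cutter block turn together with slight drag.
- seat (a point): on the spindle axis, in the plane of the cutter block's flat top, z up along the spindle. The spacer's underside belongs here, so its centre ends 15 mm above.
- lock_lever (a joint): angle of the spindle-lock lever in rad: 0 at rest (level, sprung up), 0.24 fully down at its stop. It is hinged across the front of the machine, 75 mm behind the centre of its pad; the spring takes about 5.5 N at the centre of the pad to start and 13 N at the stop and throws the lever back up when it is let go.
- pad_top (a point): centre of the upper face of the lever's black rubber-covered pad, 46 mm (x) by 44 mm (y) and 14 mm thick, which sticks out in front of the machine below table height: at x = -223, y = +60 mm in the machine's frame, 50 mm above the bench at rest. Its x axis points along the lever to the hinge. Pressing moves it 18 mm down, nearly straight, and tilts it by the lever's angle. Push here.
- nut: dark hexagonal spindle nut, 36 mm across flats, 23 mm high, on the machine table to the left; leave it.
- spanner: steel open-ended spanner, 240 mm long, lying on the machine table to the left; leave it.
- sample: moulded strip of light wood, 140 x 45 x 28 mm, lying on the bench in front of the machine; leave it.
- sanding_block: cork sanding block, 110 x 60 x 34 mm, on the bench on the left; leave it.
- pencil: red carpenter's pencil, about 165 mm long, on the bench; leave it.
- square: try square with wooden stock and steel blade 200 mm long, on the bench on the right; leave it.
Not all that is in view belongs to the job. Leave any yellow look-alike of the spacer_tall alone.

How it is judged (in metres and radians):
On the way, in this order (a step that is already met when the one before it is completed fails the run):
1. the tallest spacer ring sits on the cutter block round the spindle and is let go (horizontal distance between spacer_tall and seat below 0.003 m and z of spacer_tall in the frame of seat between 0.012 and 0.018 m and contact force between spacer_tall and the arm below 0.3 N and contact force between spacer_tall and the fingers below 0.3 N), for 0.2 s.
2. the lock lever is pushed fully down and kept there (value of joint lock_lever above 0.205 rad and contact force between lock_lever and the fingers above 6 N), for 0.5 s.
At the end, for the whole second after the job is handed in: The tallest ring sits flat on the cutter block round the spindle (centred within 3 mm, height within 3 mm, tilt under 0.06 rad), not touched by the robot, and the fingers themselves hold the lock lever down: joint above 0.205 rad of 0.24, with more than 6 N on its pad, through the last second (all of step 2 and horizontal distance between spacer_tall and seat below 0.003 m and z of spacer_tall in the frame of seat between 0.012 and 0.018 m and angle between the z axis of spacer_tall and the z axis of seat, either way round below 0.06 rad and contact force between spacer_tall and the fingers below 0.3 N); the arm keeps its last pose, push and grip.
It fails at once if the ring is dropped down the spindle instead of lowered (horizontal distance between spacer_tall and seat below 0.01 m and z of spacer_tall in the frame of seat below 0.06 m and linear speed of spacer_tall above 0.45 m/s).
It fails at once if another ring, the nut, the spanner or another thing on the bench is shifted by more than 40 mm (distance of any of spacer_mid, spacer_low, nut, spanner, sample, sanding_block, pencil, square from where it was at the start of the episode above 0.04 m).
It also fails if it takes over 51 s, if anything falls off the work surface, if the arm or the gripper's body presses on something with over 40 N, if the wrist force passes 120 N, or if a joint passes its speed limit or range.

## Working session

There is one attempt and no reset: what is moved stays moved. The work goes in short steps, Python scripts to look and compute and a tool call to move; the robot and the scene stay as the last step left them, time stands still between calls to the robot, and variables do not carry over. Pictures are saved under pics/ and viewed, and the job is handed in when it is done.

Besides the shell and the picture viewer there is one more tool, called after "Request:" by a JSON object that holds its "fn" and its "kwargs". jog_arm: Moves the arm, as the interface text tells. Its arguments: {"type":"object","properties":{"moves":{"type":"array"},"squeeze":{"type":"number"}},"required":["moves"]}

```bash
ls; mkdir -p pics
python3 - <<'E'
from rig import r
import cv2, numpy as np
print(r.sense())
for n in("scene","top"):
    p,d=r.grab_frame(n); cv2.imwrite(f"pics/{n}0.png",p[:,:,::-1]); np.save(f"pics/{n}0.npy",d); print(n,r.calibration(n))
E
```

```text
pics
{'clock': 0.0, 'qpos': array([-1.27541479e+00,  3.53660921e-01,  1.63412721e+00, -5.77104954e-05,
        1.15515177e+00, -2.43727535e-03]), 'qvel': array([-9.34413673e-04,  7.57187658e-05, -9.64294966e-04,  8.21275379e-04,
        1.04646155e-03, -9.37819615e-04]), 'joint_efforts': array([ 4.55151181e-03, -6.05246258e+01, -3.42065442e+01,  1.99452993e-04,
        9.06484143e-03,  3.54346321e-05]), 'eef_pos': array([ 183.21596676, -597.03655075,  210.35666293]), 'tcp_rot': array([-3.14024528e+00,  4.94816013e-05,  2.97842179e-01]), 'contact_force': array([ 0.26829099,  0.49753491, -0.09785594]), 'wrist_torque': array([-0.02172196,  0.03392224, -0.00866007]), 'opening': 1.0036323442579138}
scene {'fx': 445.49563152588723, 'fy': 445.49563152588723, 'cx': 317.06088662463696, 'cy': 198.0426217493248, 'k1': 0.035632642307379725, 'R': array([[ 8.01001845e-01,  5.98661402e-01,  7.54866308e-04],
       [ 4.95399746e-01, -6.62129979e-01, -5.62283721e-01],
       [-3.36117741e-01,  4.50764259e-01, -8.26944041e-01]]), 't': array([-366.32536816, -183.78503324, 1645.2178501 ])}
top {'fx': 366.1571691776867, 'fy': 366.1571691776867, 'cx': 316.59997436021604, 'cy': 199.4049569999713, 'k1': -0.06597333725298049, 'R': array([[ 0.00584248, -0.99990244,  0.01268763],
       [-0.982221  , -0.008119  , -0.18755265],
       [ 0.18763737, -0.01136629, -0.98217261]]), 't': array([ -32.44412719,  502.68291912, 1268.8733464 ])}
```

View pics/scene0.png

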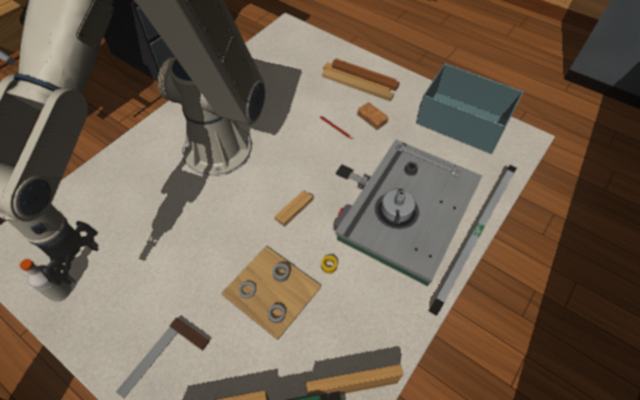

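View pics/top0.png

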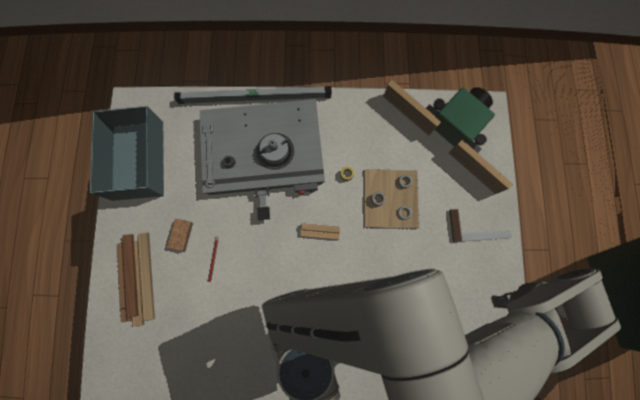

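The top view shows rings at (405,181), (378,199) and (404,213), the spindle near (272,148) and the pad near (264,212). I'll zoom in and check depth.

```bash
cat > h.py <<'E'
from rig import r
import cv2, numpy as np
def K(n):
    c=r.calibration(n); return c,np.array([[c['fx'],0,c['cx']],[0,c['fy'],c['cy']],[0,0,1]]),np.array([c['k1'],0,0,0.])
def norm(n,uv):
    c,k,d=K(n); return cv2.undistortPoints(np.array(uv,float).reshape(-1,1,2),k,d)[:,0]
def on_z(n,uv,z):
    c,_,_=K(n); s=norm(n,uv); R=np.array(c['R']);t=np.array(c['t']); C=-R.T@t
    v=np.c_[s,np.ones(len(s))]@R; return C+v*((z-C[2])/v[:,2])[:,None]
def cloud(n,dep):
    c,_,_=K(n); R=np.array(c['R']);t=np.array(c['t'])
    vv,uu=np.mgrid[0:400,0:640]; s=norm(n,np.stack([uu.ravel(),vv.ravel()],1))
    return ((np.c_[s,np.ones(len(s))]*dep.ravel()[:,None]-t)@R).reshape(400,640,3)
def proj(n,X):
    c,k,d=K(n); return cv2.projectPoints(np.array(X,float).reshape(-1,3),cv2.Rodrigues(np.array(c['R']))[0],np.array(c['t']),k,d)[0][:,0]
E
python3 - <<'E'
from h import *
t=cv2.imread("pics/top0.png");s=cv2.imread("pics/scene0.png")
a=cv2.resize(t[80:240,190:430],None,fx=3.3,fy=3.3,interpolation=cv2.INTER_CUBIC)
cv2.imwrite("pics/tc.png",cv2.convertScaleAbs(a,alpha=1.5))
b=cv2.resize(s[130:345,215:490],None,fx=2.7,fy=2.7,interpolation=cv2.INTER_CUBIC)
cv2.imwrite("pics/sc.png",cv2.convertScaleAbs(b,alpha=1.5))
for n,pts in(("top",[(405,181),(378,199),(404,213)]),("scene",[(282,270),(248,288),(278,312)])):
    P=cloud(n,np.load(f"pics/{n}0.npy"))
    for u,v in pts:
        w=P[v-12:v+13,u-12:u+13].reshape(-1,3); z=w[:,2]
        print(n,u,v,np.percentile(z,[5,50,90,95,99]).round(1), on_z(n,[(u,v)],30).round(0))
    if n=="top":
        for u,v in[(272,148),(264,212)]:
            w=P[v-5:v+6,u-5:u+6]; print(w[...,2].round(0)[::2,::2])
E
```

```text
top 405 181 [ 5.6 12.7 30.4 33.  36.8] [[ 578. -356.   30.]]
top 378 199 [ 7.7 13.  39.9 43.  47.3] [[ 510. -254.   30.]]
top 404 213 [ 7.8 12.7 22.  25.  28.3] [[ 458. -348.   30.]]
[[105. 157. 151. 150. 153. 106.]
 [103. 142. 147. 149. 137. 107.]
 [104. 126. 135. 137. 130. 110.]
 [106. 110. 126. 123. 114. 104.]
 [104. 105. 105. 111. 110. 108.]
 [110. 107. 108. 106. 109. 108.]]
[[49. 50. 48. 50. 48. -6.]
 [49. 45. 50. 53. 49.  2.]
 [49. 53. 52. 55. 50. 43.]
 [48. 48. 52. 50. 52. 49.]
 [51. 46. 47. 49. 46. 47.]
 [52. 47. 49. 53. 51. 49.]]
scene 282 270 [-0.3 13.4 41.6 43.1 45.1] [[ 511. -247.   30.]]
scene 248 288 [ 8.2 13.1 23.7 25.5 27.9] [[ 467. -351.   30.]]
scene 278 312 [ 8.7 13.6 32.5 33.7 37.6] [[ 584. -354.   30.]]
```

View pics/tc.png

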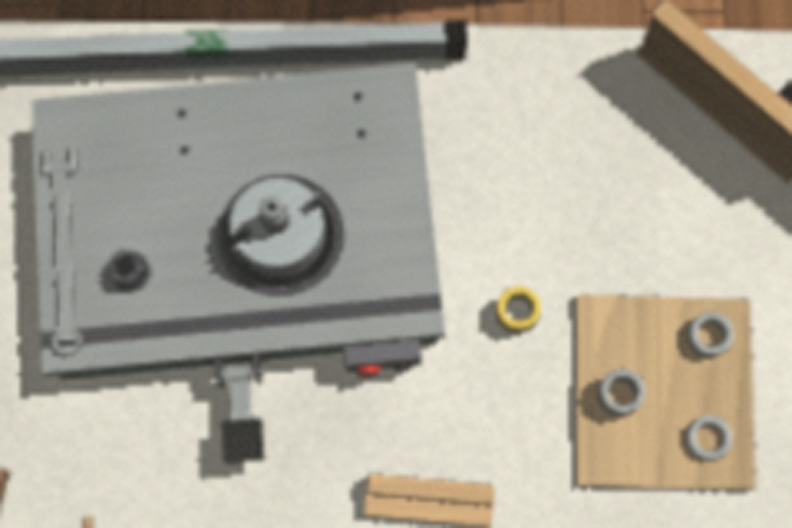

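View pics/sc.png

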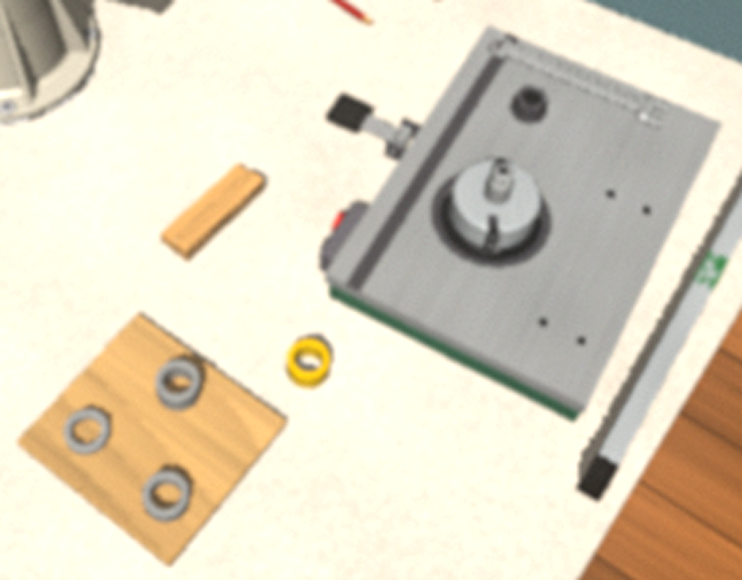

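Both views agree that the tallest ring is at top (378,199) / scene (282,270), with its rim at z≈42. Next I'll measure the ring, spindle, table and pad.

```bash
cat > meas.py <<'E'
from h import *
def best(m,uv,rad=None):
    n,l,st,c=cv2.connectedComponentsWithStats(m.astype(np.uint8))
    return l==(1+np.argmin(np.linalg.norm(c[1:]-uv,axis=1)+1e3*(st[1:,4]<15)))
def hullc(m):
    m=cv2.resize(m.astype(np.uint8)*255,None,fx=4,fy=4,interpolation=cv2.INTER_LINEAR)>127
    y,x=np.nonzero(m); h=cv2.convexHull(np.stack([x,y],1).astype(np.float32)); M=cv2.moments(h)
    return np.array([M['m10']/M['m00'],M['m01']/M['m00']])/4-0.375, M['m00']/16
E
python3 - <<'E'
from meas import *
for n,ring,sp in(("top",(378,199),(275,149)),("scene",(282,270),(399,206))):
    p=cv2.imread(f"pics/{n}0.png"); P=cloud(n,np.load(f"pics/{n}0.npy")); hsv=cv2.cvtColor(p,cv2.COLOR_BGR2HSV)
    # ring
    yy,xx=np.mgrid[0:400,0:640]; near=np.hypot(xx-ring[0],yy-ring[1])<17
    print(n,"sat board/ring",hsv[ring[1]-3:ring[1]+4,ring[0]-12:ring[0]+13,1][3])
    m=near&(hsv[...,1]<70)&(P[...,2]>14); c,a=hullc(best(m,ring)); print(" ring px",c,a,on_z(n,[c],27).round(1))
    w=P[near&(P[...,2]>37)]; (cx,cy),rr=cv2.minEnclosingCircle(w[:,:2].astype(np.float32)); print(" depth circ",cx,cy,rr,w.mean(0))
    # table
    A=(P[...,0]>500)&(np.abs(P[...,2]-60)<8)&(np.hypot(xx-sp[0],yy-sp[1])<130)
    A=cv2.morphologyEx(A.astype(np.uint8),cv2.MORPH_OPEN,np.ones((5,5)))
    A=best(A,sp)
    y,x=np.nonzero(A); X=on_z(n,np.stack([x,y],1),60)[:,:2].astype(np.float32); print(" table",cv2.minAreaRect(X))
    # spindle top
    S=(P[...,2]>140)&(np.hypot(xx-sp[0],yy-sp[1])<22); y,x=np.nonzero(S); print(" tip px",x.mean(),y.mean(),len(x),on_z(n,[(x.mean(),y.mean())],147))
    # disc
    D=(P[...,2]>98)&(np.hypot(xx-sp[0],yy-sp[1])<35); c,a=hullc(D); print(" disc",c,a,on_z(n,[c],104))
    Pd=(hsv[...,2]<60)
    if n=="top": Pd&=np.hypot(xx-264,yy-212)<14; 
    else: Pd&=np.hypot(xx-345,yy-171)<14
    Pd&=(P[...,2]>38)&(P[...,2]<62); c,a=hullc(Pd); print(" pad",c,a,on_z(n,[c],47))
E
```

```text
top sat board/ring [84 72 69 73 73 31  6 12 37 67 79 74 81 78 78 71 29  9 14 46 80 89 91 89
 91]
 ring px [377.81417417 198.63057057] 173.4375 [[ 511.6 -253.8   27. ]]
 depth circ 393.1512145996094 -140.771240234375 186.92050170898438 [ 498.65731932 -241.72035098  101.71751404]
 table ((704.9432373046875, 180.14901733398438), (324.3255615234375, 440.8512268066406), 6.239385604858398)
 tip px 271.8636363636364 142.86363636363637 44 [[679.78519018 126.59557497 147.        ]]
 disc [271.64132022 149.62176752] 2211.4375 [[669.92739219 131.66311515 104.        ]]
 pad [262.47887223 213.04061385] 145.9375 [[451.87298601 164.08916183  47.        ]]
scene sat board/ring [131 119  82  35  10  19  33  54  81 100 117 117 115 105  90  59  21  14
  28  66 112 126 128 128 128]
 ring px [280.75155544 271.81718231] 244.4375 [[ 510.3 -252.8   27. ]]
 depth circ 715.6846923828125 -441.94580078125 300.0113220214844 [ 523.10785    -264.66958233   69.43990308]
 table ((703.70166015625, 175.9838104248047), (321.15966796875, 447.47540283203125), 6.354206562042236)
 tip px 401.48387096774195 195.20967741935485 62 [[684.32323722 122.54319839 147.        ]]
 disc [403.8553243  206.89140911] 2291.1875 [[702.84071624 118.73894539 104.        ]]
 pad [344.  171.5] 118.1875 [[453.53004389 159.09216301  47.        ]]
```

Request:
{"fn": "jog_arm", "kwargs": {"moves": [{"grip": -1,"translation": [0,0,0],"twist": [0,0,0.0745]},{"grip": -1,"translation": [0,0,0],"twist": [0,0,0.0745]},{"grip": -1,"translation": [0,0,0],"twist": [0,0,0.0745]},{"grip": -1,"translation": [0,0,0],"twist": [0,0,0.0745]},{"grip": -1,"translation": [0.02,-0.02,0],"twist": [0,0,0]},{"grip": -1,"translation": [0.028,-0.029,0],"twist": [0,0,0]},{"grip": -1,"translation": [0.028,-0.029,0],"twist": [0,0,0]},{"grip": -1,"translation": [0.028,-0.029,0],"twist": [0,0,0]},{"grip": -1,"translation": [0.028,-0.029,0],"twist": [0,0,0]},{"grip": -1,"translation": [0.028,-0.029,0],"twist": [0,0,0]}], "squeeze": 40}}

```text
clock: 0.93
eef_pos: [344.2, -430.8, 210.8]
tcp_rot: [-3.141, 0.0, -0.001]
contact_force: [0.1, 0.1, 1.2]
opening: 0.996
```

Request:
{"fn": "jog_arm", "kwargs": {"moves": [{"grip": -1,"translation": [0.027,-0.029,0.01],"twist": [0,0,0]},{"grip": -1,"translation": [0.027,-0.029,0.01],"twist": [0,0,0]},{"grip": -1,"translation": [0.027,-0.029,0.01],"twist": [0,0,0]},{"grip": -1,"translation": [0.027,-0.029,0.01],"twist": [0,0,0]},{"grip": -1,"translation": [0.027,-0.029,0.01],"twist": [0,0,0]},{"grip": -1,"translation": [0.02,-0.02,0.02],"twist": [0,0,0]},{"grip": -1,"translation": [0.005,-0.006,0.02],"twist": [0,0,0]},{"grip": -1,"translation": [0,0,0.01],"twist": [0,0,0]},{"grip": -1,"translation": [0,0,0],"twist": [0,0,0]},{"grip": -1,"translation": [0,0,0],"twist": [0,0,0]}]}}

```text
clock: 1.77
eef_pos: [502.6, -262.0, 110.8]
tcp_rot: [-3.141, 0.002, -0.0]
contact_force: [-0.4, 0.0, 0.8]
opening: 0.998
```

Run:
```python
from h import *
ims=[]
for n in("top","scene"):
    p,d=r.grab_frame(n); p=np.ascontiguousarray(p[:,:,::-1]); cv2.imwrite(f"pics/{n}1.png",p); np.save(f"pics/{n}1.npy",d)
    u,v=proj(n,[511,-253,42])[0].astype(int); ims.append(cv2.resize(p[v-60:v+60,u-60:u+60],(400,400),interpolation=cv2.INTER_CUBIC))
cv2.imwrite("pics/a1.png",np.hstack(ims)); print(r.sense()['eef_pos'])
```

```text
[ 503.3130919  -262.78346924  112.04710152]
```

View pics/a1.png

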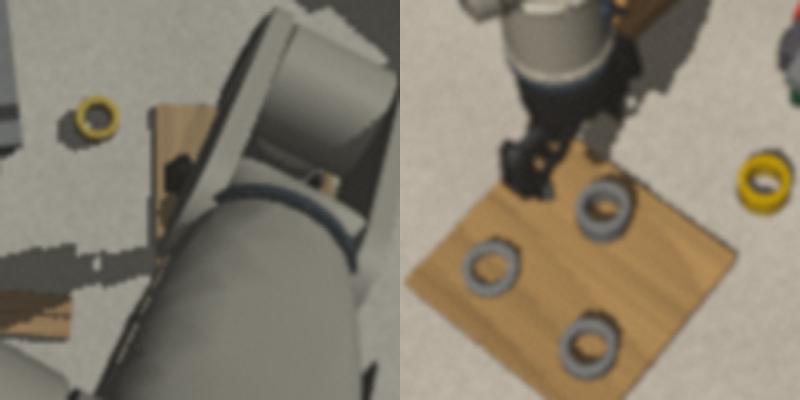

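Request:
{"fn": "jog_arm", "kwargs": {"moves": [{"grip": -1,"translation": [0.004,-0.004,0],"twist": [0,0,0]},{"grip": -1,"translation": [0.004,-0.005,0],"twist": [0,0,0]},{"grip": -1,"translation": [0,0,0.02],"twist": [0,0,0]},{"grip": -1,"translation": [0,0,0.02],"twist": [0,0,0]},{"grip": -1,"translation": [0,0,0.02],"twist": [0,0,0]},{"grip": -1,"translation": [0,0,0.015],"twist": [0,0,0]},{"grip": -1,"translation": [0,0,0.01],"twist": [0,0,0]},{"grip": -1,"translation": [0,0,0.005],"twist": [0,0,0]},{"grip": -1,"translation": [0,0,0],"twist": [0,0,0]},{"grip": -1,"translation": [0,0,0],"twist": [0,0,0]}]}}

```text
clock: 2.7
eef_pos: [511.9, -252.7, 21.7]
tcp_rot: [3.141, -0.001, -0.0]
contact_force: [-0.1, 0.5, 0.1]
opening: 0.998
```

Request:
{"fn": "jog_arm", "kwargs": {"moves": [{"grip": -1,"translation": [0,0,0.004],"twist": [0,0,0]},{"grip": 0,"translation": [0,0,0],"twist": [0,0,0]},{"grip": 1,"translation": [0,0,0],"twist": [0,0,0]},{"grip": 1,"translation": [0,0,0],"twist": [0,0,0]},{"grip": 1,"translation": [0,0,0],"twist": [0,0,0]},{"grip": 1,"translation": [0,0,0],"twist": [0,0,0]},{"grip": 1,"translation": [0,0,0],"twist": [0,0,0]},{"grip": 1,"translation": [0,0,0],"twist": [0,0,0]}]}}

```text
clock: 3.37
eef_pos: [511.9, -253.0, 18.3]
tcp_rot: [3.141, -0.001, -0.0]
contact_force: [-3.1, -0.3, 10.1]
opening: 0.53
```

Request:
{"fn": "jog_arm", "kwargs": {"moves": [{"grip": 1,"translation": [0,0,0],"twist": [0,0,0]},{"grip": 1,"translation": [0,0,-0.005],"twist": [0,0,0]},{"grip": 1,"translation": [0,0,-0.015],"twist": [0,0,0]},{"grip": 1,"translation": [0,0,-0.025],"twist": [0,0,0]},{"grip": 1,"translation": [0,0,-0.03],"twist": [0,0,0]},{"grip": 1,"translation": [0,0,-0.03],"twist": [0,0,0]},{"grip": 1,"translation": [0,0,-0.03],"twist": [0,0,0]},{"grip": 1,"translation": [0,0,-0.02],"twist": [0,0,0]},{"grip": 1,"translation": [0,0,-0.005],"twist": [0,0,0]},{"grip": 1,"translation": [0,0,0],"twist": [0,0,0]}]}}

```text
clock: 4.2
eef_pos: [512.5, -253.0, 179.1]
tcp_rot: [3.14, -0.003, -0.0]
contact_force: [0.6, 0.3, -0.2]
opening: 0.0
```

Run:
```python
from h import *
ims=[]
s=r.sense();print(s['eef_pos'],s['contact_force'],s['opening'])
for n in("top","scene"):
    p,d=r.grab_frame(n); p=np.ascontiguousarray(p[:,:,::-1]); cv2.imwrite(f"pics/{n}2.png",p); np.save(f"pics/{n}2.npy",d)
    u,v=proj(n,s['eef_pos'])[0].astype(int); print(u,v);ims.append(cv2.resize(p[v-50:v+50,u-50:u+50],(400,400),interpolation=cv2.INTER_CUBIC))
cv2.imwrite("pics/a2.png",np.hstack(ims))
```

```text
[ 512.47681992 -253.02924951  179.09473043] [ 0.55147979  0.26643923 -0.15605675] 8.501246566213455e-05
385 189
277 248
```

View pics/a2.png

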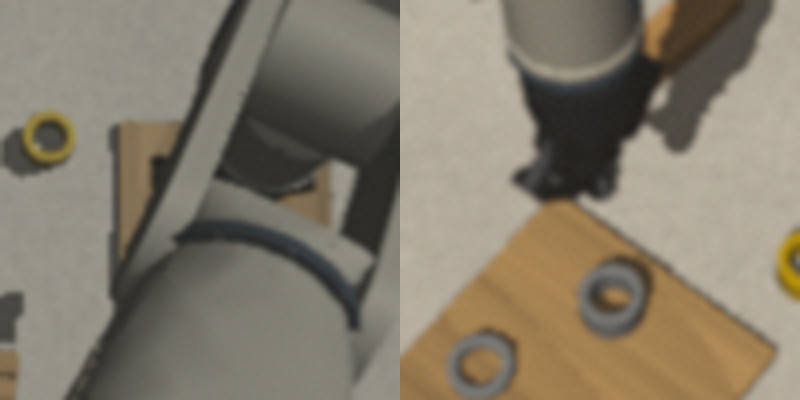

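The ring slipped out because the pads only caught its upper rim: part-open, they stand back from the TCP. In the scene view it still lies on the board. I'll re-measure it and grip lower.

Run:
```python
from meas import *
for k in("0","2"):
    n="scene";p=cv2.imread(f"pics/{n}{k}.png"); P=cloud(n,np.load(f"pics/{n}{k}.npy")); hsv=cv2.cvtColor(p,cv2.COLOR_BGR2HSV)
    yy,xx=np.mgrid[0:400,0:640]
    for g,c0 in(("tall",(281,272)),("low",(248,288)),("mid",(278,312))):
        near=np.hypot(xx-c0[0],yy-c0[1])<15
        m=near&(hsv[...,1]<70)&(P[...,2]>16); c,a=hullc(best(m,c0)); print(k,g,c,a,on_z(n,[c],27).round(1),np.percentile(P[m][:,2],[50,90]))
```

```text
0 tall [280.72791085 272.04786347] 237.4375 [[ 510.7 -253.4   27. ]] [39.95037329 43.67368782]
0 low [246.62804819 289.35504712] 214.4375 [[ 465.7 -355.4   27. ]] [23.3782842  26.49260711]
0 mid [275.98373367 313.26257901] 247.1875 [[ 580.5 -359.3   27. ]] [31.10342153 34.89191738]
2 tall [279.54403018 272.6003107 ] 234.6875 [[ 509.  -256.9   27. ]] [39.90989095 44.43860709]
2 low [246.66569513 289.38759351] 214.4375 [[ 465.9 -355.4   27. ]] [22.99011962 26.11678026]
2 mid [275.9674014  313.25610168] 246.6875 [[ 580.5 -359.3   27. ]] [30.98066258 34.3835226 ]
```

Request:
{"fn": "jog_arm", "kwargs": {"moves": [{"grip": -1,"translation": [0,0,0],"twist": [0,0,0]},{"grip": -1,"translation": [0,0,0],"twist": [0,0,0]},{"grip": -1,"translation": [0,0,0],"twist": [0,0,0]},{"grip": -1,"translation": [0,0,0.02],"twist": [0,0,0]},{"grip": -1,"translation": [0,0,0.03],"twist": [0,0,0]},{"grip": -1,"translation": [0,0,0.03],"twist": [0,0,0]},{"grip": -1,"translation": [0,0,0.02],"twist": [0,0,0]},{"grip": -1,"translation": [0,0,0],"twist": [0,0,0]},{"grip": -1,"translation": [0,0,0],"twist": [0,0,0]}]}}

```text
clock: 5.05
eef_pos: [510.6, -252.1, 76.0]
tcp_rot: [-3.14, 0.003, -0.0]
contact_force: [0.1, -0.4, 1.1]
opening: 1.004
```

Request:
{"fn": "jog_arm", "kwargs": {"moves": [{"grip": -1,"translation": [-0.001,0.004,0],"twist": [0,0,0]},{"grip": -1,"translation": [0,0,0.02],"twist": [0,0,0]},{"grip": -1,"translation": [0,0,0.02],"twist": [0,0,0]},{"grip": -1,"translation": [0,0,0.015],"twist": [0,0,0]},{"grip": -1,"translation": [0,0,0.005],"twist": [0,0,0]},{"grip": -1,"translation": [0,0,0.004],"twist": [0,0,0]},{"grip": -1,"translation": [0,0,0],"twist": [0,0,0]},{"grip": -1,"translation": [0,0,0],"twist": [0,0,0]},{"grip": -1,"translation": [0,0,0],"twist": [0,0,0]}]}}

```text
clock: 5.8
eef_pos: [511.3, -257.0, 14.3]
tcp_rot: [3.141, -0.002, -0.0]
contact_force: [0.1, 1.0, 0.0]
opening: 0.997
```

Request:
{"fn": "jog_arm", "kwargs": {"moves": [{"grip": -1,"translation": [-0.0015,0,0.002],"twist": [0,0,0]},{"grip": -1,"translation": [0,0,0.002],"twist": [0,0,0]},{"grip": 0,"translation": [0,0,0],"twist": [0,0,0]},{"grip": 0,"translation": [0,0,0],"twist": [0,0,0]},{"grip": 0.3,"translation": [0,0,0],"twist": [0,0,0]},{"grip": 0.3,"translation": [0,0,0],"twist": [0,0,0]},{"grip": 0.3,"translation": [0,0,0],"twist": [0,0,0]},{"grip": 0.3,"translation": [0,0,0],"twist": [0,0,0]},{"grip": 0.3,"translation": [0,0,0],"twist": [0,0,0]}], "squeeze": 50}}

```text
clock: 6.55
eef_pos: [509.1, -256.8, 9.8]
tcp_rot: [3.141, -0.0, -0.0]
contact_force: [-1.8, 0.5, 7.7]
opening: 0.56
```

Request:
{"fn": "jog_arm", "kwargs": {"moves": [{"grip": 1,"translation": [0,0,0],"twist": [0,0,0]},{"grip": 1,"translation": [0,0,0],"twist": [0,0,0]},{"grip": 1,"translation": [0,0,-0.003],"twist": [0,0,0]},{"grip": 1,"translation": [0,0,-0.005],"twist": [0,0,0]},{"grip": 1,"translation": [0,0,-0.01],"twist": [0,0,0]},{"grip": 1,"translation": [0,0,0],"twist": [0,0,0]}]}}

```text
clock: 7.05
eef_pos: [509.9, -257.0, 28.8]
tcp_rot: [3.141, -0.002, -0.0]
contact_force: [0.5, 0.5, -2.6]
opening: 0.559
```

Request:
{"fn": "jog_arm", "kwargs": {"moves": [{"grip": 1,"translation": [0,0,-0.02],"twist": [0,0,0]},{"grip": 1,"translation": [0,0,-0.03],"twist": [0,0,0]},{"grip": 1,"translation": [0,0,-0.03],"twist": [0,0,0]},{"grip": 1,"translation": [0,0,-0.03],"twist": [0,0,0]},{"grip": 1,"translation": [0.005,-0.01,-0.03],"twist": [0,0,0]},{"grip": 1,"translation": [0.012,-0.025,-0.03],"twist": [0,0,0]},{"grip": 1,"translation": [0.014,-0.03,-0.01],"twist": [0,0,0]},{"grip": 1,"translation": [0.014,-0.03,0],"twist": [0,0,0]},{"grip": 1,"translation": [0.014,-0.03,0],"twist": [0,0,0]},{"grip": 1,"translation": [0.014,-0.03,0],"twist": [0,0,0]}]}}

```text
clock: 7.88
eef_pos: [582.4, -100.2, 207.8]
tcp_rot: [3.141, -0.001, -0.001]
contact_force: [0.8, 0.1, -2.9]
opening: 0.566
```

Request:
{"fn": "jog_arm", "kwargs": {"moves": [{"grip": 1,"translation": [0.014,-0.03,0],"twist": [0,0,0]},{"grip": 1,"translation": [0.014,-0.03,0],"twist": [0,0,0]},{"grip": 1,"translation": [0.014,-0.03,0],"twist": [0,0,0]},{"grip": 1,"translation": [0.014,-0.03,0],"twist": [0,0,0]},{"grip": 1,"translation": [0.014,-0.03,0],"twist": [0,0,0]},{"grip": 1,"translation": [0.012,-0.025,0],"twist": [0,0,0]},{"grip": 1,"translation": [0.01,-0.02,0],"twist": [0,0,0]},{"grip": 1,"translation": [0.005,-0.01,0],"twist": [0,0,0]},{"grip": 1,"translation": [0,0,0],"twist": [0,0,0]},{"grip": 1,"translation": [0,0,0],"twist": [0,0,0]}]}}

```text
clock: 8.72
eef_pos: [678.6, 103.3, 206.7]
tcp_rot: [3.141, 0.001, 0.001]
contact_force: [-0.4, -0.5, -2.1]
opening: 0.56
```

Run:
```python
from h import *
ims=[]
s=r.sense();print(s['clock'],s['eef_pos'],s['tcp_rot'],s['contact_force'],s['opening'])
for n in("top","scene"):
    p,d=r.grab_frame(n); p=np.ascontiguousarray(p[:,:,::-1]); cv2.imwrite(f"pics/{n}3.png",p); np.save(f"pics/{n}3.npy",d)
    u,v=proj(n,[680,125,150])[0].astype(int); print(u,v);ims.append(cv2.resize(p[v-40:v+40,u-40:u+40],(400,400),interpolation=cv2.INTER_CUBIC))
cv2.imwrite("pics/a3.png",cv2.convertScaleAbs(np.hstack(ims),alpha=1.5))
```

```text
8.7167 [678.60223389 103.33140387 206.73241905] [3.14102396e+00 8.85102154e-04 7.92658628e-04] [-0.43167702 -0.45107346 -2.05196341] 0.559539743344129
272 142
400 193
```

View pics/a3.png

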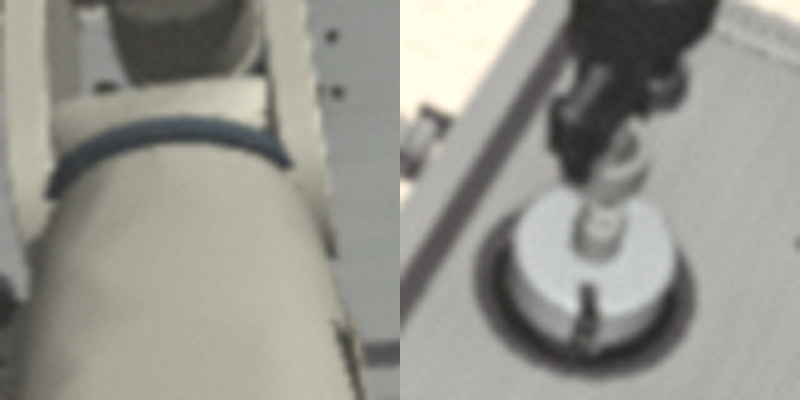

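Run:
```python
from h import *
ims=[]
for n in("top","scene"):
    p=cv2.imread(f"pics/{n}0.png"); u,v=proj(n,[680,125,110])[0].astype(int)
    q=cv2.resize(p[v-24:v+24,u-24:u+24],(576//2*2-176,400),interpolation=cv2.INTER_NEAREST) if 0 else cv2.resize(p[v-24:v+24,u-24:u+24],(384,384),interpolation=cv2.INTER_NEAREST)
    q=cv2.convertScaleAbs(q,alpha=1.5); f=lambda X:(((proj(n,X)-[u-24,v-24]+.5)*8)).astype(np.int32)
    th=np.linspace(0,6.28,60); 
    for o,col in(((680.,125.),(0,0,255)),):
        for rad,z in((50,105),(15,130),(12,152)):
            cv2.polylines(q,[f(np.c_[o[0]+rad*np.cos(th),o[1]+rad*np.sin(th),0*th+z])],True,col,1)
    ims.append(q); print(n,u-24,v-24)
cv2.imwrite("pics/sp.png",np.hstack(ims))
```

```text
top 249 122
scene 374 176
```

View pics/sp.png

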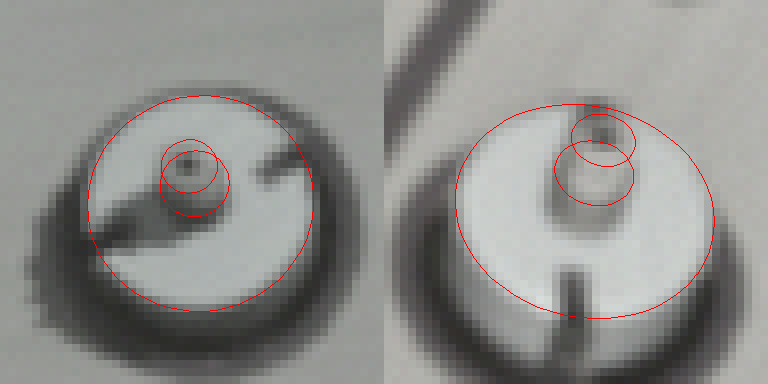

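Run:
```python
from meas import *
for n in("top","scene"):
    p=cv2.imread(f"pics/{n}0.png"); g=cv2.cvtColor(p,cv2.COLOR_BGR2GRAY); u,v=proj(n,[680,125,105])[0]
    x0,y0=int(u)-24,int(v)-24; q=cv2.resize(g[y0:y0+48,x0:x0+48],None,fx=8,fy=8,interpolation=cv2.INTER_CUBIC)
    print(n,g[int(v)+0,x0:x0+48],g[y0:y0+48,int(u)+8])
    for T in (105,110,115,118,121,124):
        cs,_=cv2.findContours((q>T).astype(np.uint8),cv2.RETR_EXTERNAL,cv2.CHAIN_APPROX_NONE)
        c=max([c for c in cs],key=cv2.contourArea); h=cv2.convexHull(c)
        # dense-sample the hull
        m=np.zeros_like(q); cv2.fillPoly(m,[h],255); c2=cv2.findContours(m,0,1)[0][0]
        e=cv2.fitEllipse(c2); M=cv2.moments(h); uv=((np.array(e[0])+.5)/8-.5+[x0,y0]); uv2=(np.array([M['m10'],M['m01']])/M['m00']+.5)/8-.5+[x0,y0]
        print(T,np.array(e[1]).round(0)/8,on_z(n,[uv,uv2],105)[:,:2].round(1).tolist())
    th=np.linspace(0,6.28,60); pr=proj(n,np.c_[680+50*np.cos(th),125+50*np.sin(th),0*th+105]); e=cv2.fitEllipse(pr.astype(np.float32)); print("pred",e[1],on_z(n,[e[0]],105))
```

```text
top [100 101 101 101 101  98  80  56  40  38  64 101 117 116 112 106  91  78
  66  55  49  53  56  62  70  78  80  75  88 110 117 117 117 116 118 119
 119 116  97  59  34  40  51  59  75  96 104 104] [101 102 102 101  99 101 102 102 102 101 101  87  64  73 100 116 120 118
 117 114  96  79  93 110 117 120 118 118 118 119 120 119 120 121 118 107
  82  58  51  47  38  34  37  47  56  59  77  98]
105 [25.25  26.625] [[680.2, 125.2], [680.1, 125.2]]
110 [24.75 26.  ] [[680.1, 125.1], [680.1, 125.1]]
115 [23.625 24.625] [[679.6, 122.6], [679.6, 122.6]]
118 [ 7.125 18.5  ] [[661.4, 100.9], [661.4, 101.0]]
121 [0.375 0.625] [[668.7, 82.6], [668.7, 82.5]]Traceback (most recent call last):
  File "<stdin>", line 8, in <module>
ValueError: max() iterable argument is empty
```

Run:
```python
from meas import *
for n in("scene",):
  for k in "03":
    p=cv2.imread(f"pics/{n}0.png"); g=cv2.cvtColor(p,cv2.COLOR_BGR2GRAY); u,v=proj(n,[680,125,105])[0]
    x0,y0=int(u)-24,int(v)-24; q=cv2.resize(g[y0:y0+48,x0:x0+48],None,fx=8,fy=8,interpolation=cv2.INTER_CUBIC)
    if k=="0": print(n,g[int(v)+5,x0:x0+48],g[y0:y0+48,int(u)+8])
    for T in (125,130,135,140):
        cs,_=cv2.findContours((q>T).astype(np.uint8),cv2.RETR_EXTERNAL,cv2.CHAIN_APPROX_NONE)
        c=max([c for c in cs],key=cv2.contourArea); h=cv2.convexHull(c)
        m=np.zeros_like(q); cv2.fillPoly(m,[h],255); c2=cv2.findContours(m,0,1)[0][0]
        e=cv2.fitEllipse(c2); M=cv2.moments(h); uv=((np.array(e[0])+.5)/8-.5+[x0,y0]); uv2=(np.array([M['m10'],M['m01']])/M['m00']+.5)/8-.5+[x0,y0]
        print(k,T,np.array(e[1]).round(0)/8,on_z(n,[uv,uv2],105)[:,:2].round(1).tolist())
  th=np.linspace(0,6.28,60); pr=proj(n,np.c_[680+50*np.cos(th),125+50*np.sin(th),0*th+105]); e=cv2.fitEllipse(pr.astype(np.float32)); print("pred",e[1],on_z(n,[e[0]],105))
```

```text
scene [ 97  73  59  54  44  34  36  46  61  84 111 129 136 137 135 135 136 134
 134 135 133 134 132 130 127 126 126 129 132 136 136 138 133 133 133 136
 134 137 135 131 108  74  61  78 102 116 120 119] [119 120 118 117 119 117 116 115 114 114 116 115 116 117 120 125 128 130
 131 128 128 129 131 132 134 133 133 133 134 133 133 135 134 136 137 137
 138 129 112  97  92  88  75  56  36  30  30  38]
0 125 [25.125 30.5  ] [[681.9, 121.8], [681.9, 121.9]]
0 130 [24.125 29.75 ] [[682.0, 120.8], [682.0, 120.9]]
0 135 [ 5.  19.5] [[664.1, 92.3], [664.3, 92.4]]
0 140 [1.75  4.625] [[685.8, 79.7], [685.6, 79.7]]
3 125 [25.125 30.5  ] [[681.9, 121.8], [681.9, 121.9]]
3 130 [24.125 29.75 ] [[682.0, 120.8], [682.0, 120.9]]
3 135 [ 5.  19.5] [[664.1, 92.3], [664.3, 92.4]]
3 140 [1.75  4.625] [[685.8, 79.7], [685.6, 79.7]]
pred (26.3472843170166, 32.7708854675293) [[680.63624577 124.20392569 105.        ]]
```

Request:
{"fn": "jog_arm", "kwargs": {"moves": [{"grip": 1,"translation": [0.001,-0.008,0],"twist": [0,0,0]},{"grip": 1,"translation": [0.001,-0.013,0.01],"twist": [0,0,0]},{"grip": 1,"translation": [0,0,0.015],"twist": [0,0,0]},{"grip": 1,"translation": [0,0,0.01],"twist": [0,0,0]},{"grip": 1,"translation": [0,0,0],"twist": [0,0,0]},{"grip": 1,"translation": [0,0,0],"twist": [0,0,0]}]}}

```text
clock: 9.32
eef_pos: [680.3, 124.4, 171.0]
tcp_rot: [3.141, 0.002, -0.0]
contact_force: [0.4, 0.8, -1.2]
opening: 0.559
```

Run:
```python
from h import *
s=r.sense();print(s['clock'],s['eef_pos'],s['tcp_rot'],s['contact_force'],s['opening'])
n="scene"
p,d=r.grab_frame(n); p=np.ascontiguousarray(p[:,:,::-1]); cv2.imwrite(f"pics/{n}4.png",p); np.save(f"pics/{n}4.npy",d)
u,v=proj(n,[680,125,150])[0].astype(int); q=cv2.convertScaleAbs(cv2.resize(p[v-36:v+36,u-36:u+36],(576,576),interpolation=cv2.INTER_CUBIC),alpha=1.6); q0=q.copy()
th=np.linspace(0,6.28,60); f=lambda X:((proj(n,X)-[u-36,v-36]+.5)*8).astype(np.int32)
e=s['eef_pos']
for rad,z in((25,31.5),(25,1.5),(16.25,31.5)): cv2.polylines(q,[f(np.c_[e[0]+rad*np.cos(th),e[1]+rad*np.sin(th),0*th+z+e[2]])],True,(0,0,255),1)
for rad,z in((50,105),(12,152),(15,105)): cv2.polylines(q,[f(np.c_[680.5+rad*np.cos(th),124.2+rad*np.sin(th),0*th+z])],True,(0,255,0),1)
cv2.imwrite("pics/a4.png",q); cv2.imwrite("pics/a4r.png",q0)
```

```text
9.3167 [680.28787033 124.4041526  170.98465419] [ 3.14120429e+00  2.11038417e-03 -2.78570330e-04] [ 0.44793957  0.76718479 -1.23767869] 0.5594178001320266
```

View pics/a4.png

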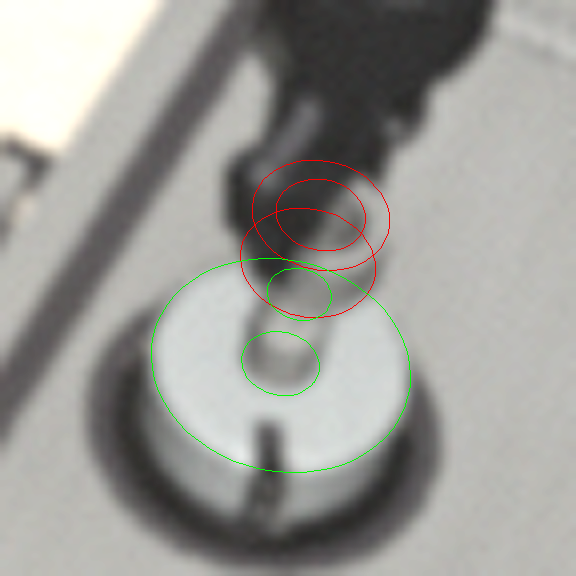

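View pics/a4r.png

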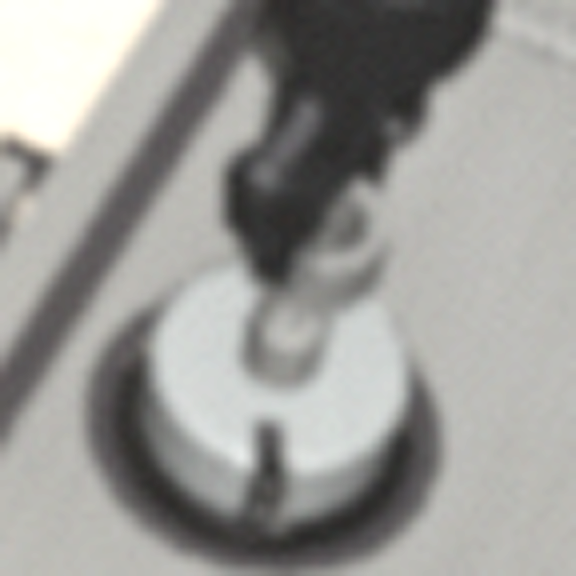

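Request:
{"fn": "jog_arm", "kwargs": {"moves": [{"grip": 1,"translation": [0,0,0.008],"twist": [0,0,0]},{"grip": 1,"translation": [0,0,0.008],"twist": [0,0,0]},{"grip": 1,"translation": [0,0,0.004],"twist": [0,0,0]},{"grip": 1,"translation": [0,0,0.002],"twist": [0,0,0]},{"grip": 1,"translation": [0,0,0.001],"twist": [0,0,0]},{"grip": 1,"translation": [0,0,0.001],"twist": [0,0,0]},{"grip": 1,"translation": [0,0,0.001],"twist": [0,0,0]},{"grip": 1,"translation": [0,0,0],"twist": [0,0,0]}]}}

```text
clock: 10.03
eef_pos: [681.1, 124.4, 147.1]
tcp_rot: [-3.142, -0.0, -0.0]
contact_force: [-0.7, -0.2, -2.4]
opening: 0.563
```

Request:
{"fn": "jog_arm", "kwargs": {"moves": [{"grip": 1,"translation": [0,0,0.002],"twist": [0,0,0]},{"grip": 1,"translation": [0,0,0.002],"twist": [0,0,0]},{"grip": 1,"translation": [0,0,0.002],"twist": [0,0,0]},{"grip": 1,"translation": [0,0,0],"twist": [0,0,0]}]}}

```text
clock: 10.37
eef_pos: [680.7, 124.4, 140.5]
tcp_rot: [3.141, 0.001, -0.0]
contact_force: [1.1, -0.5, -2.4]
opening: 0.559
```

Run:
```python
from h import *
s=r.sense();print(s['clock'],s['eef_pos'],s['tcp_rot'],s['contact_force'],s['opening'])
n="scene"
p,d=r.grab_frame(n); p=np.ascontiguousarray(p[:,:,::-1]); cv2.imwrite(f"pics/{n}5.png",p); np.save(f"pics/{n}5.npy",d)
u,v=proj(n,[680,125,150])[0].astype(int); q=cv2.convertScaleAbs(cv2.resize(p[v-30:v+30,u-30:u+30],(600,600),interpolation=cv2.INTER_CUBIC),alpha=1.8)
cv2.imwrite("pics/a5.png",q)
```

```text
10.3667 [680.74375978 124.3583614  140.54420933] [ 3.14148428e+00  6.71699210e-04 -1.96624334e-04] [ 1.08693307 -0.54918542 -2.41370741] 0.5585100840325858
```

View pics/a5.png

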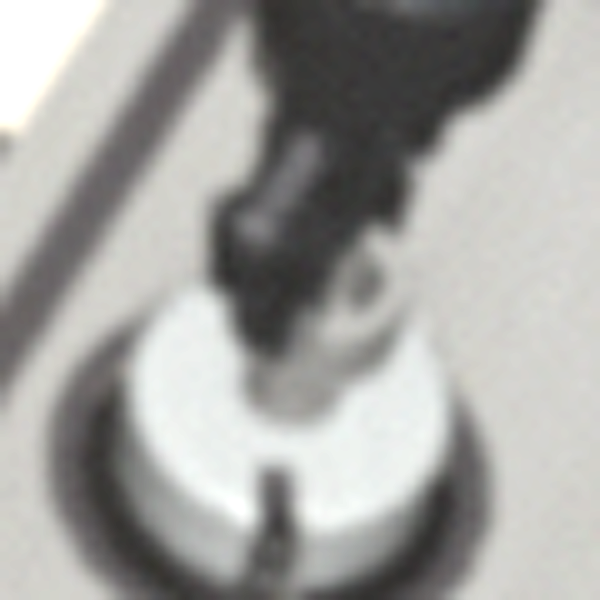

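The underside is about 10 mm below the spindle tip with no contact force, so the ring is round the thread. Easing down to the taper.

Request:
{"fn": "jog_arm", "kwargs": {"moves": [{"grip": 1,"translation": [0,0,0.002],"twist": [0,0,0]},{"grip": 1,"translation": [0,0,0.002],"twist": [0,0,0]},{"grip": 1,"translation": [0,0,0.002],"twist": [0,0,0]},{"grip": 1,"translation": [0,0,0.001],"twist": [0,0,0]},{"grip": 1,"translation": [0,0,0.001],"twist": [0,0,0]},{"grip": 1,"translation": [0,0,0],"twist": [0,0,0]}]}}

```text
clock: 10.92
eef_pos: [680.9, 124.4, 132.8]
tcp_rot: [3.142, 0.0, -0.0]
contact_force: [0.7, -0.2, -2.8]
opening: 0.559
```

Request:
{"fn": "jog_arm", "kwargs": {"moves": [{"grip": 1,"translation": [0,0,0.001],"twist": [0,0,0]},{"grip": 1,"translation": [0,0,0.001],"twist": [0,0,0]},{"grip": 1,"translation": [0,0,0.001],"twist": [0,0,0]},{"grip": 1,"translation": [0,0,0],"twist": [0,0,0]}]}}

```text
clock: 11.25
eef_pos: [680.9, 124.4, 129.9]
tcp_rot: [3.142, 0.0, -0.0]
contact_force: [0.3, -0.1, -2.8]
opening: 0.559
```

Request:
{"fn": "jog_arm", "kwargs": {"moves": [{"grip": 1,"translation": [0,0,0.001],"twist": [0,0,0]},{"grip": 1,"translation": [0,0,0.001],"twist": [0,0,0]},{"grip": 1,"translation": [0,0,0.001],"twist": [0,0,0]},{"grip": 1,"translation": [0,0,0],"twist": [0,0,0]}]}}

```text
clock: 11.58
eef_pos: [681.0, 124.8, 127.2]
tcp_rot: [-3.141, -0.0, -0.0]
contact_force: [-0.3, 2.3, 0.5]
opening: 0.556
```

Request:
{"fn": "jog_arm", "kwargs": {"moves": [{"grip": 1,"translation": [0,0,0.001],"twist": [0,0,0]},{"grip": 1,"translation": [0,0,0.001],"twist": [0,0,0]},{"grip": 1,"translation": [0,0,0.001],"twist": [0,0,0]},{"grip": 1,"translation": [0,0,0],"twist": [0,0,0]}]}}

```text
clock: 11.92
eef_pos: [680.7, 124.8, 123.8]
tcp_rot: [-3.141, 0.001, -0.0]
contact_force: [-2.9, 4.1, 0.0]
opening: 0.561
```

The force pushes toward +y/−x, so I'll shift that way while lowering.

Request:
{"fn": "jog_arm", "kwargs": {"moves": [{"grip": 1,"translation": [-0.0005,-0.001,0],"twist": [0,0,0]},{"grip": 1,"translation": [0,0,0.001],"twist": [0,0,0]},{"grip": 1,"translation": [0,0,0.001],"twist": [0,0,0]},{"grip": 1,"translation": [0,0,0],"twist": [0,0,0]}]}}

```text
clock: 12.25
eef_pos: [680.4, 125.2, 121.7]
tcp_rot: [3.141, 0.0, -0.0]
contact_force: [-0.9, 1.6, -1.6]
opening: 0.561
```

Request:
{"fn": "jog_arm", "kwargs": {"moves": [{"grip": 1,"translation": [-0.0003,-0.0005,0],"twist": [0,0,0]},{"grip": 1,"translation": [0,0,0.002],"twist": [0,0,0]},{"grip": 1,"translation": [0,0,0.002],"twist": [0,0,0]},{"grip": 1,"translation": [0,0,0.002],"twist": [0,0,0]},{"grip": 1,"translation": [0,0,0],"twist": [0,0,0]}]}}

```text
clock: 12.67
eef_pos: [680.0, 125.8, 115.4]
tcp_rot: [3.141, 0.001, -0.0]
contact_force: [0.9, 1.0, -3.7]
opening: 0.558
```

Request:
{"fn": "jog_arm", "kwargs": {"moves": [{"grip": 1,"translation": [0,0,0.002],"twist": [0,0,0]},{"grip": 1,"translation": [0,0,0.002],"twist": [0,0,0]},{"grip": 1,"translation": [0,0,0.002],"twist": [0,0,0]},{"grip": 1,"translation": [0,0,0.001],"twist": [0,0,0]},{"grip": 1,"translation": [0,0,0],"twist": [0,0,0]}]}}

```text
clock: 13.08
eef_pos: [680.1, 125.9, 108.7]
tcp_rot: [3.142, 0.0, -0.0]
contact_force: [-1.2, 0.2, -3.4]
opening: 0.56
```

Request:
{"fn": "jog_arm", "kwargs": {"moves": [{"grip": 1,"translation": [0,0,0.001],"twist": [0,0,0]},{"grip": 1,"translation": [0,0,0.001],"twist": [0,0,0]},{"grip": 1,"translation": [0,0,0.001],"twist": [0,0,0]},{"grip": 1,"translation": [0,0,0.001],"twist": [0,0,0]},{"grip": 1,"translation": [0,0,0],"twist": [0,0,0]}]}}

```text
clock: 13.5
eef_pos: [680.2, 125.9, 104.9]
tcp_rot: [3.142, 0.0, -0.0]
contact_force: [-1.9, 0.4, -2.9]
opening: 0.562
```

Request:
{"fn": "jog_arm", "kwargs": {"moves": [{"grip": 1,"translation": [0,0,0.0005],"twist": [0,0,0]},{"grip": 1,"translation": [0,0,0.0005],"twist": [0,0,0]},{"grip": 1,"translation": [0,0,0],"twist": [0,0,0]}]}}

```text
clock: 13.75
eef_pos: [680.2, 125.9, 104.0]
tcp_rot: [-3.142, 0.0, -0.0]
contact_force: [-2.7, 0.0, -1.7]
opening: 0.557
```

Request:
{"fn": "jog_arm", "kwargs": {"moves": [{"grip": 1,"translation": [-0.0003,0,0.0005],"twist": [0,0,0]},{"grip": 1,"translation": [0,0,0.0005],"twist": [0,0,0]},{"grip": 1,"translation": [0,0,0],"twist": [0,0,0]}]}}

```text
clock: 14.0
eef_pos: [680.1, 125.9, 103.0]
tcp_rot: [3.142, -0.0, -0.0]
contact_force: [1.3, 0.7, -2.5]
opening: 0.561
```

Request:
{"fn": "jog_arm", "kwargs": {"moves": [{"grip": 1,"translation": [0,0,0.0005],"twist": [0,0,0]},{"grip": 1,"translation": [0,0,0],"twist": [0,0,0]}]}}

```text
clock: 14.17
eef_pos: [680.0, 125.9, 102.9]
tcp_rot: [-3.142, -0.0, -0.0]
contact_force: [-1.5, 0.2, 2.0]
opening: 0.56
```

Request:
{"fn": "jog_arm", "kwargs": {"moves": [{"grip": 1,"translation": [0,0,0.0005],"twist": [0,0,0]},{"grip": 1,"translation": [0,0,0],"twist": [0,0,0]},{"grip": 1,"translation": [0,0,0],"twist": [0,0,0]}]}}

```text
clock: 14.42
eef_pos: [680.1, 125.9, 102.9]
tcp_rot: [-3.142, -0.0, -0.0]
contact_force: [-3.8, -0.1, 5.4]
opening: 0.558
```

Seated: the TCP stopped at 102.9 and Fz rose. Releasing.

Request:
{"fn": "jog_arm", "kwargs": {"moves": [{"grip": -0.3,"translation": [0,0,0],"twist": [0,0,0]},{"grip": -0.6,"translation": [0,0,0],"twist": [0,0,0]},{"grip": -1,"translation": [0,0,0],"twist": [0,0,0]},{"grip": -1,"translation": [0,0,0],"twist": [0,0,0]},{"grip": -1,"translation": [0,0,0],"twist": [0,0,0]},{"grip": -1,"translation": [0,0,0],"twist": [0,0,0]},{"grip": -1,"translation": [0,0,0],"twist": [0,0,0]}]}}

```text
clock: 15.0
eef_pos: [680.0, 125.9, 102.1]
tcp_rot: [3.142, -0.0, -0.0]
contact_force: [0.3, 0.6, 0.2]
opening: 0.999
```

Request:
{"fn": "jog_arm", "kwargs": {"moves": [{"grip": -1,"translation": [0,0,-0.005],"twist": [0,0,0]},{"grip": -1,"translation": [0,0,-0.015],"twist": [0,0,0]},{"grip": -1,"translation": [0,0,-0.025],"twist": [0,0,0]},{"grip": -1,"translation": [0,0,-0.025],"twist": [0,0,0]},{"grip": -1,"translation": [0,0,-0.025],"twist": [0,0,0]},{"grip": -1,"translation": [-0.02,0,-0.01],"twist": [0,0,0]},{"grip": -1,"translation": [-0.03,-0.005,0],"twist": [0,0,0]},{"grip": -1,"translation": [-0.03,-0.005,0],"twist": [0,0,0]},{"grip": -1,"translation": [-0.03,-0.005,0],"twist": [0,0,0]},{"grip": -1,"translation": [-0.03,-0.005,0],"twist": [0,0,0]}]}}

```text
clock: 15.83
eef_pos: [538.6, 146.0, 207.5]
tcp_rot: [-3.141, -0.0, -0.001]
contact_force: [0.5, 1.0, -0.1]
opening: 0.998
```

Run:
```python
from h import *
ims=[]
s=r.sense();print(s['clock'],s['eef_pos'],s['contact_force'],s['opening'])
for n in("top","scene"):
    p,d=r.grab_frame(n); p=np.ascontiguousarray(p[:,:,::-1]); cv2.imwrite(f"pics/{n}6.png",p); np.save(f"pics/{n}6.npy",d)
    u,v=proj(n,[680,125,120])[0].astype(int); ims.append(cv2.resize(p[v-30:v+30,u-30:u+30],(400,400),interpolation=cv2.INTER_CUBIC))
    P=cloud(n,d)[v-12:v+12,u-12:u+12]; print(P[::3,::3,2].round(0))
cv2.imwrite("pics/a6.png",cv2.convertScaleAbs(np.hstack(ims),alpha=1.5))
```

```text
15.8333 [538.57994539 145.98952345 207.49364213] [ 0.47260732  1.00311688 -0.07687153] 0.9978401226050568
[[635. 635. 607. 574.  57.  56.  56.  61.]
 [640. 639. 638. 596. 108. 110. 106.  59.]
 [643. 643. 644. 598. 140. 138. 103. 107.]
 [649. 646. 649. 594. 152. 116. 134. 102.]
 [648. 651. 651. 607. 151. 137. 136. 107.]
 [653. 653. 657. 654. 137. 133. 119. 104.]
 [579. 655. 658. 661. 128. 117. 106. 105.]
 [557. 660. 661. 661. 548. 107. 100. 107.]]
[[ 64.  58.  60.  57.  58.  64.  60.  56.]
 [ 56.  61.  59.  59. 105.  59.  61.  62.]
 [ 62. 105. 104. 133. 147. 154. 134.  64.]
 [103. 105. 134. 130. 151. 152. 135. 135.]
 [104. 103. 133. 131. 143. 139. 120. 131.]
 [104. 107. 122. 139. 137. 132. 134. 126.]
 [105.  99. 110. 125. 126. 125. 129. 104.]
 [104. 105. 105. 111. 114. 118. 104. 102.]]
```

View pics/a6.png

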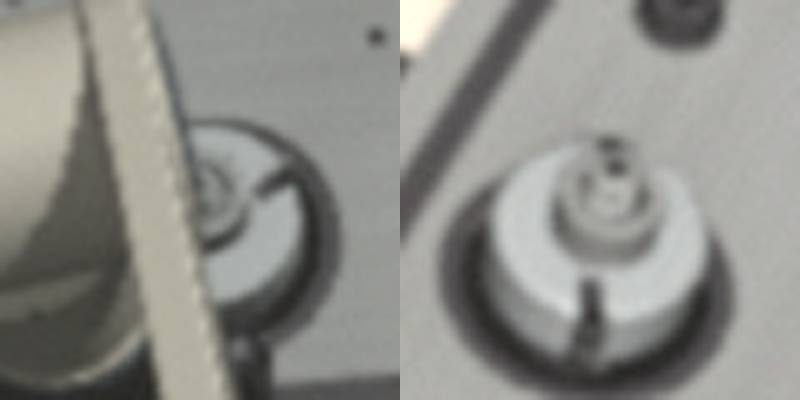

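The ring sits flat round the spindle with its rim at ≈134 mm, and the gripper is clear. Closing the fingers and moving over the pad.

Request:
{"fn": "jog_arm", "kwargs": {"moves": [{"grip": 1,"translation": [-0.025,-0.004,0.01],"twist": [0,0,0]},{"grip": 1,"translation": [-0.025,-0.004,0.02],"twist": [0,0,0]},{"grip": 1,"translation": [-0.025,-0.004,0.02],"twist": [0,0,0]},{"grip": 1,"translation": [-0.012,-0.003,0.02],"twist": [0,0,0]},{"grip": 1,"translation": [0,0,0.02],"twist": [0,0,0]},{"grip": 1,"translation": [0,0,0.02],"twist": [0,0,0]},{"grip": 1,"translation": [0,0,0.01],"twist": [0,0,0]},{"grip": 1,"translation": [0,0,0.01],"twist": [0,0,0]},{"grip": 1,"translation": [0,0,0],"twist": [0,0,0]},{"grip": 1,"translation": [0,0,0],"twist": [0,0,0]}]}}

```text
clock: 16.77
eef_pos: [453.5, 161.0, 77.2]
tcp_rot: [3.142, 0.0, -0.0]
contact_force: [-0.3, 0.1, -0.5]
opening: -0.002
```

Run:
```python
from h import *
ims=[]
s=r.sense();print(s['clock'],s['eef_pos'],s['contact_force'],s['opening'])
for n in("top","scene"):
    p,d=r.grab_frame(n); p=np.ascontiguousarray(p[:,:,::-1]); cv2.imwrite(f"pics/{n}7.png",p)
    u,v=proj(n,[452,161,50])[0].astype(int); q=cv2.resize(p[v-40:v+40,u-40:u+40],(400,400),interpolation=cv2.INTER_CUBIC)
    a,b=((proj(n,s['eef_pos'])[0]-[u-40,v-40]+.5)*5).astype(int); cv2.circle(q,(int(a),int(b)),4,(0,0,255),-1); ims.append(q)
cv2.imwrite("pics/a7.png",cv2.convertScaleAbs(np.hstack(ims),alpha=1.5))
```

```text
16.7667 [453.45653101 160.95377184  77.1980903 ] [-0.2837372   0.06149696 -0.50479864] -0.0015307702566899832
```

View pics/a7.png

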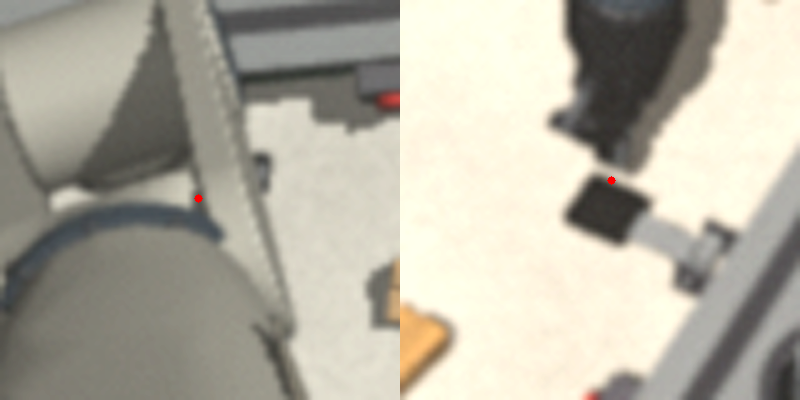

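Request:
{"fn": "jog_arm", "kwargs": {"moves": [{"grip": 1,"translation": [-0.001,0,0.01],"twist": [0,0,0]},{"grip": 1,"translation": [0,0,0.008],"twist": [0,0,0]},{"grip": 1,"translation": [0,0,0.005],"twist": [0,0,0]},{"grip": 1,"translation": [0,0,0.004],"twist": [0,0,0]},{"grip": 1,"translation": [0,0,0.004],"twist": [0,0,0]},{"grip": 1,"translation": [0,0,0.004],"twist": [0,0,0]},{"grip": 1,"translation": [0,0,0],"twist": [0,0,0]}]}}

```text
clock: 17.45
eef_pos: [451.5, 160.8, 41.3]
tcp_rot: [3.141, 0.001, -0.0]
contact_force: [-0.2, 0.9, -0.1]
opening: -0.004
```

No force shows at z = 41, though I expected contact by now. Checking the picture.

Run:
```python
from h import *
ims=[]
s=r.sense();print(s['clock'],s['eef_pos'],s['contact_force'],s['wrist_torque'])
n="scene"
p,d=r.grab_frame(n); p=np.ascontiguousarray(p[:,:,::-1]); cv2.imwrite(f"pics/{n}8.png",p)
u,v=proj(n,[452,161,50])[0].astype(int); q=cv2.resize(p[v-30:v+30,u-30:u+30],(600,600),interpolation=cv2.INTER_CUBIC)
cv2.imwrite("pics/a8.png",cv2.convertScaleAbs(q,alpha=1.6)); s=r.sense();print(s['clock'],s['eef_pos'],s['contact_force'])
```

```text
17.45 [451.51568177 160.80499203  41.30938574] [-0.15465336  0.87879441 -0.05012036] [ 0.03149377  0.0185884  -0.01345034]
17.5 [451.62138125 160.85072784  41.64095788] [-0.48122799  0.28191801  0.31291001]
```

View pics/a8.png

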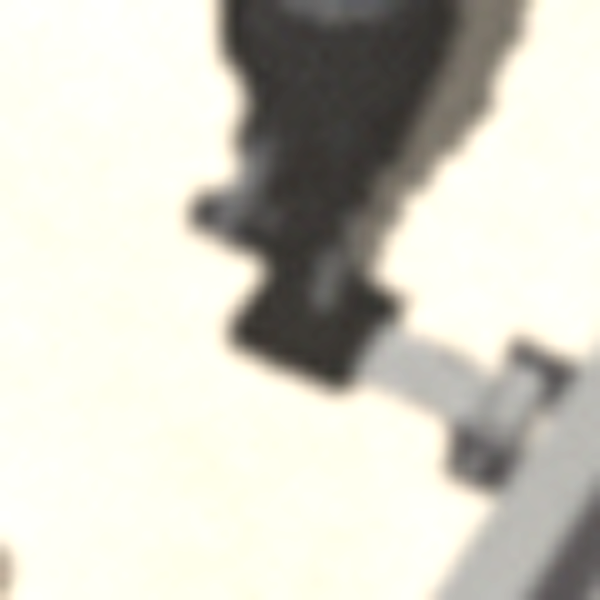

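The fingers are right over the pad, just not touching yet. Continuing in small steps.

Request:
{"fn": "jog_arm", "kwargs": {"moves": [{"grip": 1,"translation": [0,0,0.002],"twist": [0,0,0]},{"grip": 1,"translation": [0,0,0.002],"twist": [0,0,0]},{"grip": 1,"translation": [0,0,0.002],"twist": [0,0,0]},{"grip": 1,"translation": [0,0,0],"twist": [0,0,0]}]}}

```text
clock: 17.83
eef_pos: [451.8, 160.9, 35.8]
tcp_rot: [3.142, 0.0, -0.0]
contact_force: [0.3, -0.7, -0.3]
opening: 0.005
```

Request:
{"fn": "jog_arm", "kwargs": {"moves": [{"grip": 1,"translation": [0,0,0.002],"twist": [0,0,0]},{"grip": 1,"translation": [0,0,0.002],"twist": [0,0,0]},{"grip": 1,"translation": [0,0,0.002],"twist": [0,0,0]},{"grip": 1,"translation": [0,0,0],"twist": [0,0,0]}]}}

```text
clock: 18.17
eef_pos: [452.0, 161.0, 29.9]
tcp_rot: [3.142, 0.0, -0.0]
contact_force: [-0.5, -0.4, 2.6]
opening: -0.002
```

Request:
{"fn": "jog_arm", "kwargs": {"moves": [{"grip": 1,"translation": [0,0,0.001],"twist": [0,0,0]},{"grip": 1,"translation": [0,0,0.001],"twist": [0,0,0]},{"grip": 1,"translation": [0,0,0],"twist": [0,0,0]}]}}

```text
clock: 18.42
eef_pos: [451.8, 161.0, 28.1]
tcp_rot: [3.142, 0.0, -0.0]
contact_force: [-2.1, 0.4, 4.6]
opening: -0.005
```

Run:
```python
from h import *
s=r.sense();print(s['clock'],s['eef_pos'],s['contact_force'],s['wrist_torque'])
n="scene"
p,d=r.grab_frame(n); p=np.ascontiguousarray(p[:,:,::-1]); cv2.imwrite(f"pics/{n}9.png",p)
u,v=proj(n,[452,161,50])[0].astype(int); q=cv2.resize(p[v-30:v+30,u-30:u+30],(600,600),interpolation=cv2.INTER_CUBIC)
cv2.imwrite("pics/a9.png",cv2.convertScaleAbs(q,alpha=1.6)); s=r.sense();print(s['clock'],s['eef_pos'],s['contact_force'])
```

```text
18.4167 [451.77442301 160.95128836  28.11463969] [-2.14227847  0.42132517  4.60452467] [-0.02326165  0.25189007  0.008261  ]
18.4667 [451.8236704  160.95516837  28.19404892] [-1.65833248 -1.22328824  4.31569885]
```

View pics/a9.png

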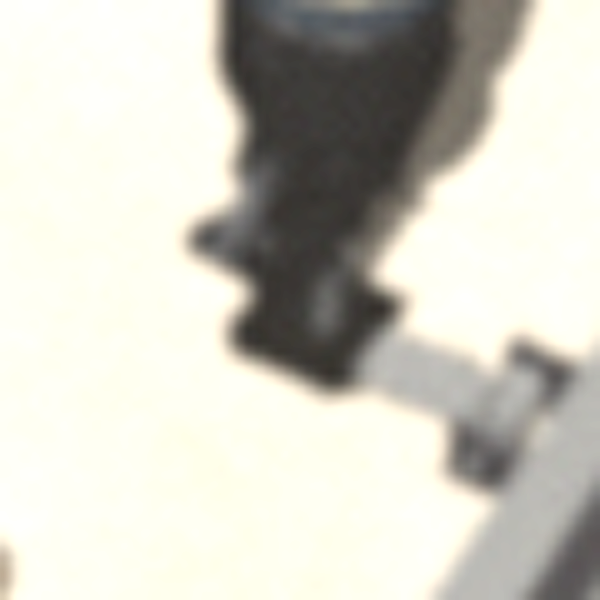

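Contact starts at TCP z ≈ 31 against a 50 mm pad. So the fingertips physically end about 19 mm behind the reported TCP, which also explains the first slip. I'll press on by force.

Request:
{"fn": "jog_arm", "kwargs": {"moves": [{"grip": 1,"translation": [0,0,0.002],"twist": [0,0,0]},{"grip": 1,"translation": [0,0,0.002],"twist": [0,0,0]},{"grip": 1,"translation": [0,0,0.002],"twist": [0,0,0]},{"grip": 1,"translation": [0,0,0],"twist": [0,0,0]}]}}

```text
clock: 18.8
eef_pos: [451.4, 160.9, 22.1]
tcp_rot: [3.141, 0.001, -0.0]
contact_force: [-3.4, 0.3, 8.1]
opening: -0.007
```

Request:
{"fn": "jog_arm", "kwargs": {"moves": [{"grip": 1,"translation": [0,0,0.002],"twist": [0,0,0]},{"grip": 1,"translation": [0,0,0.002],"twist": [0,0,0]},{"grip": 1,"translation": [0,0,0.001],"twist": [0,0,0]},{"grip": 1,"translation": [0,0,0],"twist": [0,0,0]}]}}

```text
clock: 19.13
eef_pos: [451.3, 160.9, 17.3]
tcp_rot: [3.141, 0.001, -0.0]
contact_force: [-3.6, -0.5, 10.3]
opening: -0.0
```

Request:
{"fn": "jog_arm", "kwargs": {"moves": [{"grip": 1,"translation": [0,0,0.001],"twist": [0,0,0]},{"grip": 1,"translation": [0,0,0.001],"twist": [0,0,0]},{"grip": 1,"translation": [0,0,0.001],"twist": [0,0,0]},{"grip": 1,"translation": [0,0,0.001],"twist": [0,0,0]},{"grip": 1,"translation": [0,0,0],"twist": [0,0,0]}]}}

```text
clock: 19.55
eef_pos: [451.6, 160.9, 13.5]
tcp_rot: [3.142, 0.001, -0.0]
contact_force: [-4.4, 0.2, 11.1]
opening: -0.003
```

Request:
{"fn": "jog_arm", "kwargs": {"moves": [{"grip": 1,"translation": [0,0,0.001],"twist": [0,0,0]},{"grip": 1,"translation": [0,0,0.001],"twist": [0,0,0]},{"grip": 1,"translation": [0,0,0],"twist": [0,0,0]}]}}

```text
clock: 19.8
eef_pos: [451.7, 161.0, 12.5]
tcp_rot: [3.142, 0.0, -0.0]
contact_force: [-8.6, -1.0, 29.7]
opening: -0.001
```

The stop shows as a jump from 11 to 30 N. Easing off slightly and holding.

Request:
{"fn": "jog_arm", "kwargs": {"moves": [{"grip": 1,"translation": [0,0,-0.0005],"twist": [0,0,0]},{"grip": 1,"translation": [0,0,0],"twist": [0,0,0]},{"grip": 1,"translation": [0,0,0],"twist": [0,0,0]},{"grip": 1,"translation": [0,0,0],"twist": [0,0,0]},{"grip": 1,"translation": [0,0,0],"twist": [0,0,0]},{"grip": 1,"translation": [0,0,0],"twist": [0,0,0]},{"grip": 1,"translation": [0,0,0],"twist": [0,0,0]},{"grip": 1,"translation": [0,0,0],"twist": [0,0,0]},{"grip": 1,"translation": [0,0,0],"twist": [0,0,0]},{"grip": 1,"translation": [0,0,0],"twist": [0,0,0]}]}}

```text
clock: 20.63
eef_pos: [451.7, 161.0, 12.7]
tcp_rot: [-3.142, 0.0, -0.0]
contact_force: [-6.8, -1.2, 23.3]
opening: -0.002
```

Run:
```python
from h import *
n="scene"
p,d=r.grab_frame(n); p=np.ascontiguousarray(p[:,:,::-1]); cv2.imwrite(f"pics/{n}10.png",p)
ims=[]
for X in([452,161,45],[680,125,120]):
    u,v=proj(n,X)[0].astype(int); ims.append(cv2.resize(p[v-30:v+30,u-30:u+30],(400,400),interpolation=cv2.INTER_CUBIC))
cv2.imwrite("pics/a10.png",cv2.convertScaleAbs(np.hstack(ims),alpha=1.6)); s=r.sense();print(s['clock'],s['eef_pos'],s['contact_force'])
p0=cv2.imread("pics/scene0.png"); q=cv2.absdiff(p,p0).max(2); 
for nm,c in(("nut",(411,168)),("sample",(294,208)),("pencil",(337,127)),("low",(248,288)),("mid",(277,313)),("square",(165,355)),("yellow",(330,263))): print(nm,q[c[1]-8:c[1]+8,c[0]-8:c[0]+8].mean().round(1))
```

```text
20.6833 [451.67979006 160.97352717  12.70612907] [-6.85147345 -0.70554631 23.30974938]
nut 2.8
sample 3.0
pencil 54.9
low 2.6
mid 2.6
square 3.2
yellow 2.9
```

View pics/a10.png

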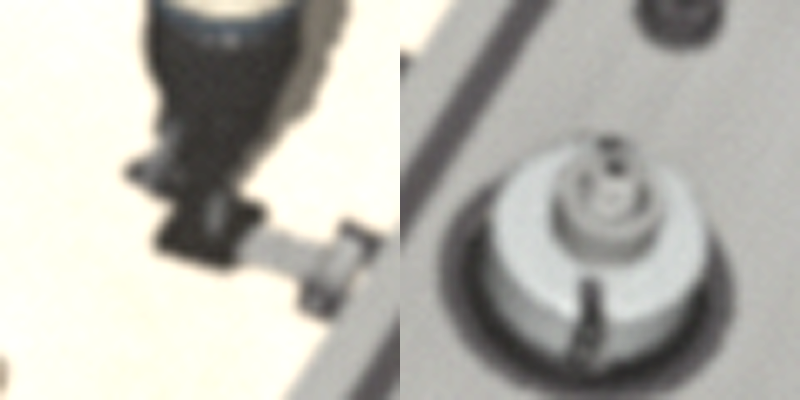

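The lever is down at its stop under 23 N and the ring is seated. The pencil's image difference needs a quick look, since the arm may simply be occluding it.

View pics/scene10.png

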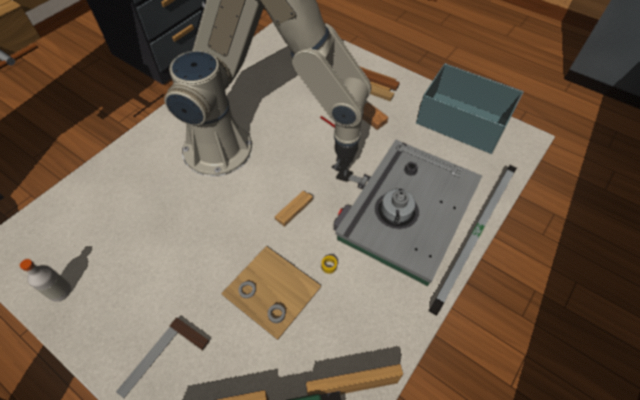

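The pencil's visible end at (325,120) hasn't moved, and the wrist merely hides the rest. Everything else lies as it did. Handing in.

Run:
```python
from rig import r
print(r.sign_off()); s=r.sense(); print(s['clock'],s['eef_pos'],s['contact_force'])
```

```text
the job is handed in; nothing more can be done
None
the job is handed in; nothing more can be done
```

The tallest ring is on the cutter block and let go, and the gripper is holding the spindle-lock lever fully down. I handed the job in at about 20.7 s of the 51 s; it reports no verdict.

- **Ring:** I lowered it over the spindle in small steps, correcting by the side force, until it touched the block. Afterwards the depth image showed its rim at about 134 mm (135 expected), and the pictures show it flat round the spindle. I did not measure how well it is centred, but the bore lets it sit at most about 1.3 mm off.
- **Lever:** I pressed with the fingers shut until the force jumped from 11 N to 30 N at the stop. I then eased to a steady 23 N and held it. I infer the lever angle from that jump and about 18 mm of travel, because it cannot be read directly.
- **Other things:** the other two rings, the nut, the sample strip, the square and the yellow look-alike are unchanged in the last picture. The wrist hides part of the pencil and sanding block, and what shows of them looks unmoved. I did not check the spanner separately.

**What went wrong or disagreed:**
- The first grasp slipped off the ring's rim and shifted it about 4 mm on the board. I measured it again and gripped lower.
- The fingertips seem to end about 19 mm behind the reported tool point, which explains the slip and the late contact with the pad.
- The two cameras disagreed by about 2–3 mm on the spindle position, so I relied on the force readings there.

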